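# Close the blasting tank with its camlock cap

## Robot

A 7-joint arm with a two-finger parallel gripper is mounted at the origin on the work surface. World frame = base frame: x ahead of the robot, y to its left, z up, the work surface at z = 0. Lengths are in m, angles in rad, forces in N, time in s.
With the tool pointing down it reaches from about 0.35 to 0.775 m from the base axis. Payload 3.1 kg.
Tool frame: the origin (TCP) lies at the very end of the fingers, on their centre line; the grasp point (between the pads) lies 19 mm behind it; z points along the fingers, y is the line along which they close (so a half turn about z gives the same grasp; the last joint's range is limited). The gripper opens to 85 mm and grips with 20 to 120 N. Pads are 22 mm wide; open, the fingers measure 114 mm over their backs; the gripper's body (76 mm by 85 mm) begins 54 mm behind the grasp point. The pads swing forward as they close: fully open they stand 13 mm farther back than shut.
Start: joints at [1.103, 0.311, 0.014, 1.512, -0.004, 1.319, -0.027], TCP at [0.227, -0.501, 0.231] pointing down, gripper open.
Joint ranges: [-2.7, 2.7], [-0.3, 1.91], [-1.27, 1.3], [0.12, 2.57], [-1.44, 4.58], [0.2, 2.03], [-3.05, 3.05]. Speed limits (rad/s): [2.79, 2.79, 3.14, 3.14, 3.14, 3.14, 3.14].

## Interface

Orientations are given as a unit quaternion [x, y, z, w].
In Python, from bench import env gives the robot as it stands. The module is installed in compiled form; this text tells all that it offers.
- The arm moves only by the tool send_rows, never from a script. Its argument "plan" is one flat list of numbers, 7 for each row, row after row: the turn, a rotation vector about the tool's x, y, z in rad, then the shift along the tool's x, y, z in mm, then the closure, from -1 (fully open) to 1 (shut). In form: [ax, ay, az, tx, ty, tz, hand, ax, ay, az, tx, ty, tz, hand, ...]. A call has 1 to 8 rows; each row is the pose to reach, as a shift and turn from the pose commanded when the call began, along the tool's axes at that moment; what a row does not reach only later rows make up. A row lasts 1/12 s, in which the tool goes at most 41.7 mm and 7.16 degrees, less where a joint would pass 70% of its speed; a pose out of reach is approached as far as the arm can. A call with a gripper value outside its range is refused whole. The fingers move at their own pace and stop on an object; the grip force is fixed at half the most. Time passes only in rows, so rows that repeat a pose let the fingers close. It gives the time, the measured TCP pose, the force, the opening and the grip force at its end, in the units of the state.
- env.sense(): the state, without advancing time (a new reading comes with each control period).
- env.get_image(name): name is "scene" or "side" or "wrist"; returns a dict with "img" (420x560x3 uint8, red, green, blue), "fov_y" (degrees; the focal length in pixels is half the picture's height over the tangent of half this angle, whatever the lens; pixels are square), "cx", "cy" (the principal point, pixels), "k1" (the pictures are not rectified: a ray, as slopes to the right and down, at radius r is drawn at 1 + k1 r^2 times it, then the intrinsics apply), "rvec" (rotation vector, rad) and "tvec" (3), from world to camera coordinates, as OpenCV has them. Camera axes: x right, y down, z forward; pixel columns grow to the right and rows downward; lengths in m; the calibration is good to about 2 mm. A picture is of the moment at which its call begins. There is no depth.
- env.hand_in(): hands the job in; it is judged then, once.
The state is a dict: "time_s": time; "qpos": joint angles; "joint_vel": joint speeds; "joint_efforts": joint torques, N m; "tool_pos": TCP position; "tcp_rot": TCP orientation; "force": force on the tool from outside, world axes, zero at the start; "wrist_torque": the same for the moment, N m; "grip_width": finger opening in m; "grasp_force": force on a finger pad.
Only numpy, scipy, OpenCV 4.12 (cv2) and the standard library are available. Lean on these libraries where they do the work, as an engineer would, in place of code of your own. Each camera call takes 0.05 s, during which the arm holds its last target. There are 200 camera calls.

## Task

Close the filling port of the small blasting tank: set the camlock cap, arms raised, on the tank's grooved adaptor and push it firmly but without ramming until it is fully home, and only then swing its two cam arms all the way down, one after the other. Leave everything else on the bench where it is and let go at the end.

Things in the scene. Friction and masses are not known exactly. Their poses are not given: they have to be found in the camera images.
- tank: low grey round tank fixed to the bench, 120 mm across, 60 mm high, a small gauge low on its -x side (82 mm from the axis, 16 to 48 mm above the bench). On its axis stands a 40 mm pipe with the aluminium grooved adaptor on top. Origin at the centre of its underside, on the bench; z up
- adaptor_top (a point): centre of the top face of the adaptor's head, 160 mm above the bench; z up. Head 50 mm across and 14 mm high, top edge chamfered 3 mm; below it the groove, 36 mm across, 20 mm high; below that the shoulder, 50 mm across, 21 mm high, then the 40 mm pipe down to the tank
- seal (a joint): how far the black rubber seal (38 mm across) on the adaptor is pressed down, m: 0 = standing 12 mm above adaptor_top, 0.012 = flush. It gives way at about 14 N in all (the cap's 5 N weight included) and stays where it is left; a cap merely set on it stands 12 mm short of home
- cap: loose aluminium camlock cap, about 0.5 kg, standing mouth down on the bench. Skirt 66 mm outside, 53 mm inside, 40 mm deep, closed top 7 mm thick, a handle bar on top. Cam arms hinged at its +y and -y sides; their lobes enter the adaptor's groove as the arms go down, but strike its head if the cap is not nearly home. With one arm down it may rock slightly. Any turn about the vertical will do. Origin at the centre of its underside; z up
- cap_seat (a point): centre of the cap's inner ceiling, 40 mm above its underside; it meets adaptor_top when the cap is home
- cap_handle (a point): middle of the handle bar, 66 mm above the cap's underside: 36 mm long along the cap's y, 22 mm thick along its x, standing 47 to 81 mm above the underside; axes as the cap's
- cam_a (a joint): steel cam arm on the cap's +y side, rad: 0 = fully raised (46 deg above level, pointing outward and up), growing as it swings outward and down, 0.80 = level, 2.2 = fully down at its stop (80 deg below level, beside the adaptor). Stiff hinge (0.06 N m, about 1 N at the ring): stays where it is left
- cam_a_pivot (a point): hinge point of that arm, 38 mm from the cap's axis on its +y side, 21 mm above the cap's underside; hinge axis level, along the cap's x. Arm: 14 mm wide, 6 mm thick, 70 mm from pivot to the far edge of its ring
- cam_a_ring (a point): centre of the 23 mm finger ring at that arm's end, 58.5 mm from the pivot
- cam_b (a joint): steel cam arm on the cap's -y side, rad: 0 = fully raised (46 deg above level, pointing outward and up), growing as it swings outward and down, 0.80 = level, 2.2 = fully down at its stop (80 deg below level, beside the adaptor). Stiff hinge (0.06 N m, about 1 N at the ring): stays where it is left
- cam_b_pivot (a point): hinge point of that arm, 38 mm from the cap's axis on its -y side, 21 mm above the cap's underside; hinge axis level, along the cap's x. Arm: 14 mm wide, 6 mm thick, 70 mm from pivot to the far edge of its ring
- cam_b_ring (a point): centre of the 23 mm finger ring at that arm's end, 58.5 mm from the pivot
- cast: bystander: white plaster dental cast, 58 x 62 x 27 mm, lying flat; origin at the centre of its underside
- cover: bystander: plain round aluminium cover without arms, 60 mm across, 26 mm high with its small knob; origin at the centre of its underside
- bottle: bystander: white bottle with a blue cap, 44 mm across, 120 mm high; origin at the centre of its underside
- jar: bystander: clear jar, 60 mm across, 70 mm high; origin at the centre of its underside
- bowl: bystander: black rubber mixing bowl, 110 mm across, 60 mm high; origin at the centre of its underside
- spatula: bystander: spatula lying flat; origin in its middle at the underside
- burs: bystander: red block with six small burs standing in it, 50 x 85 mm, 57 mm high; origin at the centre of its underside
Things that resemble listed ones, but are neither listed nor needed, are in the scene too. Leave any red look-alike of the tank alone.

How it is judged:
On the way, in this order (a step that is already met when the one before it is completed fails the run):
1. the cap is pushed fully home on the adaptor, both cam arms still raised (z of cap_seat in the frame of adaptor_top below 0.003 m and horizontal distance between cap_seat and adaptor_top below 0.004 m and angle between cap's own z axis and vertical below 0.07 rad and value of joint each of cam_a, cam_b below 1 rad), for 0.2 s.
2. one cam arm is all the way down, the other still raised, the cap still on (distance between cap_seat and adaptor_top below 0.008 m and ((value of joint cam_a above 2.05 rad and value of joint cam_b below 1 rad) or (value of joint cam_b above 2.05 rad and value of joint cam_a below 1 rad))), for 0.2 s.
3. both cam arms are all the way down (value of joint each of cam_a, cam_b above 2.05 rad), for 0.2 s.
At the end, for the whole second after the job is handed in: the cap is home on the adaptor (cap_seat within 3 mm above adaptor_top and 4 mm sideways, upright within 0.07 rad), at rest, and both arms are down (joint values above 2.05 of 2.2) (all of step 3 and z of cap_seat in the frame of adaptor_top below 0.003 m and horizontal distance between cap_seat and adaptor_top below 0.004 m and angle between cap's own z axis and vertical below 0.07 rad and linear speed of cap below 0.02 m/s); the robot touches nothing.
It fails at once if the cap is rammed: more than 60 N between cap and tank (contact force between cap and tank above 60 N).
It fails at once if a cam arm is swung down before the cap is home (value of joint any of cam_a, cam_b above 1.3 rad and distance between cap_seat and adaptor_top above 0.008 m).
It fails at once if a bystander is moved by more than 30 mm (distance of any of cast, cover, bottle, jar, bowl, spatula, burs from where it was at the start of the episode above 0.03 m).
It also fails if it takes over 72 s, if anything falls off the work surface, if the arm or the gripper's body presses on something with over 40 N, if the wrist force passes 120 N, or if a joint passes its speed limit or range.

## Working session

There is one attempt and no reset: what is moved stays moved. The work goes in short steps, Python scripts to look and compute and a tool call to move; the robot and the scene stay as the last step left them, time stands still between calls to the robot, and variables do not carry over. Pictures are saved under pics/ and viewed, at most 10 in all, crops included, and the job is handed in when it is done.

Besides the shell and the picture viewer there is one more tool, called after "Call:" in YAML: its name, and indented under it one key for each argument. send_rows: Moves the arm, as the interface text tells. Its arguments: {"type":"object","properties":{"plan":{"type":"array","items":{"type":"number"}}},"required":["plan"]}

```bash
mkdir -p pics; cat > h.py <<'E'
import numpy as np, cv2
from bench import env
def cam(n):
    d=env.get_image(n); return d
def K(d):
    f=210/np.tan(np.radians(d["fov_y"])/2); return f
def proj(d,P):
    R=cv2.Rodrigues(np.array(d["rvec"],float))[0]; c=np.atleast_2d(P)@R.T+np.array(d["tvec"]).ravel()
    s=c[:,:2]/c[:,2:]; r2=(s**2).sum(1,keepdims=True); return s*(1+d["k1"]*r2)*K(d)+[d["cx"],d["cy"]]
def ray(d,uv):
    R=cv2.Rodrigues(np.array(d["rvec"],float))[0]; q=(np.array(uv,float)-[d["cx"],d["cy"]])/K(d); s=q.copy()
    for _ in range(30): s=q/(1+d["k1"]*(s@s))
    v=R.T@np.append(s,1); return -R.T@np.array(d["tvec"]).ravel(), v/np.linalg.norm(v)
def onz(d,uv,z):
    o,v=ray(d,uv); return o+v*(z-o[2])/v[2]
def two(d1,u1,d2,u2):
    o,v=ray(d1,u1);p,w=ray(d2,u2)
    t=np.linalg.lstsq(np.c_[v,-w],p-o,rcond=None)[0]; a=o+t[0]*v;b=p+t[1]*w
    return (a+b)/2,np.linalg.norm(a-b)
def save(d,n): cv2.imwrite("pics/"+n,d["img"][:,:,::-1])
E
python3 - <<'E'
from h import *
import pickle
for n in("scene","side","wrist"):
    d=cam(n);save(d,n+"0.png");pickle.dump(d,open(n+"0.pkl","wb"));print(n,d["fov_y"],d["k1"],ray(d,[280,210]))
print(env.sense())
E
```

```text
scene 53.57935275676715 -0.03359832372422051 (array([1.06116032, 0.44517022, 0.87738152]), array([-0.54853578, -0.43955504, -0.71126638]))
side 45.37363110416514 -0.0002991571031874854 (array([-0.13010463,  0.64096273,  1.07612097]), array([ 0.47209446, -0.47978063, -0.73955214]))
wrist 64.53891111365307 -0.022280734903666253 (array([ 0.30039573, -0.46767787,  0.37362719]), array([-0.29682088, -0.11683245, -0.94775922]))
{'time_s': 0.15, 'qpos': array([ 1.10332574,  0.31156838,  0.01401992,  1.51265256, -0.00437712,
        1.31921059, -0.02717535]), 'joint_vel': array([ 0.00081633, -0.00147136,  0.00128504, -0.00421266,  0.00103529,
       -0.00034041,  0.0003292 ]), 'joint_efforts': array([ 2.81665834e-04, -3.80271506e+01,  1.46014919e-01, -2.30847555e+01,
        1.22032818e-02,  9.72436013e-03,  3.29505963e-05]), 'tool_pos': array([ 0.22693474, -0.50040625,  0.2304708 ]), 'tcp_rot': array([ 9.77416283e-01,  2.11321063e-01, -2.44265774e-04, -8.70799730e-04]), 'force': array([ 0.20897655, -0.07137167, -0.02675406]), 'wrist_torque': array([-0.00309304, -0.05611375, -0.0003351 ]), 'grasp_force': 0.0, 'grip_width': 0.08556546102628435}
```

View pics/scene0.png

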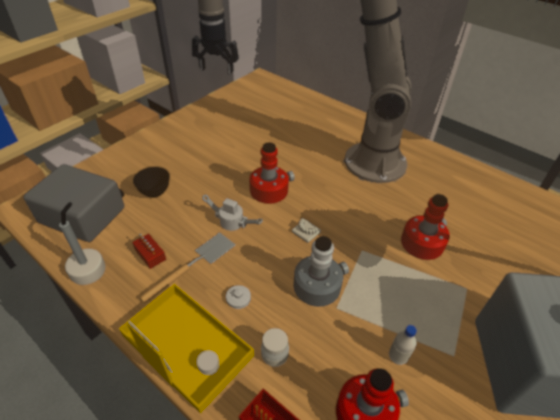

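View pics/side0.png

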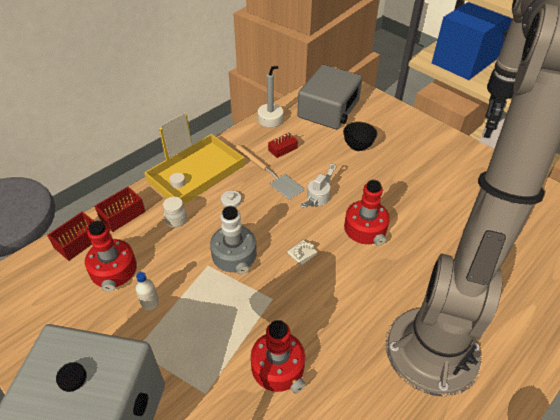

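The grey tank, at scene (320,275) and side (233,245), is the only grey one; the other three are red look-alikes. The only cap with arms is at scene (231,213) and side (319,190). The cover without arms is at scene (238,296). I'll confirm these in one enlarged crop.

```bash
python3 - <<'E'
from h import *
import pickle
S=pickle.load(open("scene0.pkl","rb"));D=pickle.load(open("side0.pkl","rb"))
def crop(d,x,y,w=100,h=75,f=4): return cv2.resize(d["img"][y:y+h,x:x+w],None,fx=f,fy=f,interpolation=cv2.INTER_CUBIC)
o=np.vstack([np.hstack([crop(S,180,175),crop(D,270,150)]),np.hstack([crop(S,270,230),crop(D,180,200)])])
cv2.imwrite("pics/crops.png",o[:,:,::-1])
E
```

```text
(no output)
```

View pics/crops.png

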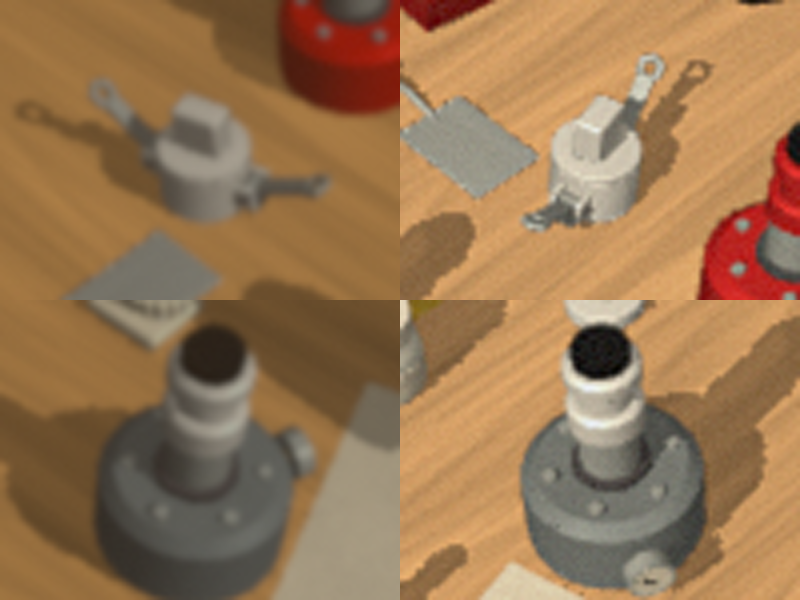

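The crop confirms the cap: two ring arms raised, rings at scene (206,198) and (260,221), side (333,167) and (304,205). It also confirms the grey tank with the black seal, at scene (323,243) and side (230,213).

```bash
python3 - <<'E'
from h import *
import pickle
S=pickle.load(open("scene0.pkl","rb"));D=pickle.load(open("side0.pkl","rb"))
def dark(d,x,y,r=14):
    g=d["img"][y-r:y+r,x-r:x+r].max(2); m=((g<60)*255).astype(np.uint8)
    c=max(cv2.findContours(m,0,2)[0],key=cv2.contourArea);e=cv2.fitEllipse(c);print(e);return np.array(e[0])+[x-r,y-r]
a,b=dark(S,323,243),dark(D,230,213)
print("seal",a,b,two(S,a,D,b),onz(S,a,.172),onz(D,b,.172))
for n,u,v in[("ring1",(205.75,198),(332.5,166.75)),("ring2",(259.5,221.25),(304,205)),("htop",(230.75,201.25),(320.5,178))]: print(n,two(S,u,D,v))
s=env.sense();W=pickle.load(open("wrist0.pkl","rb"))
from scipy.spatial.transform import Rotation as Ro
R=Ro.from_quat(s["tcp_rot"]).as_matrix();print(R)
o,_=ray(W,(280,210));Rc=cv2.Rodrigues(np.array(W["rvec"]))[0]
print("cam in tool",R.T@(o-s["tool_pos"]),"axes (cols cam x,y,z in tool)\n",R.T@Rc.T)
E
```

```text
((13.905654907226562, 14.313791275024414), (12.696203231811523, 14.491679191589355), 91.94400024414062)
((13.580733299255371, 13.515629768371582), (12.515655517578125, 14.444563865661621), 91.96912384033203)
seal [322.90565491 243.31379128] [229.5807333  212.51562977] (array([0.53045088, 0.14489535, 0.1668543 ]), np.float64(0.0008675785155799011)) [0.53446677 0.14753541 0.172     ] [0.5268164 0.1472132 0.172    ]
ring1 (array([ 0.53166744, -0.25093633,  0.05997785]), np.float64(0.002028599129733115))
ring2 (array([ 0.49120277, -0.08374929,  0.04916124]), np.float64(0.004245997660472387))
htop (array([ 0.5100678 , -0.17111009,  0.08237538]), np.float64(0.002449828054058346))
[[ 9.10686697e-01  4.13096871e-01 -8.45535340e-04]
 [ 4.13097722e-01 -9.10685300e-01  1.59903066e-03]
 [-1.09462041e-04 -1.80550468e-03 -9.99998364e-01]]
cam in tool [ 0.0804043   0.00028278 -0.14316593] axes (cols cam x,y,z in tool)
 [[ 1.40710043e-04 -9.48711839e-01 -3.16142099e-01]
 [ 9.99999663e-01  3.89264216e-04 -7.23059586e-04]
 [ 8.09037996e-04 -3.16141890e-01  9.48711574e-01]]
```

Call:
send_rows:
  plan: [0,0,-0.9,270,-126,10,-1,0,0,-0.9,270,-126,10,-1,0,0,-0.9,270,-126,10,-1,0,0,-0.9,270,-126,10,-1,0,0,-0.9,270,-126,10,-1,0,0,-0.9,270,-126,10,-1,0,0,-0.9,270,-126,10,-1,0,0,-0.9,270,-126,10,-1]

```text
time_s: 0.82
tool_pos: [0.4267, -0.2652, 0.2212]
tcp_rot: [0.783, 0.623, 0.003, -0.001]
force: [-0.1, 0.8, 0.2]
grip_width: 0.0854
grasp_force: 0.0
```

```bash
cat >> h.py <<'E'
from scipy.spatial.transform import Rotation as Ro
def goal(p,yaw):
    "tool-frame command to reach TCP p, pointing down, tool y at world yaw (deg)"
    s=env.sense();R=Ro.from_quat(s["tcp_rot"]).as_matrix();c,n=np.cos(np.radians(yaw)),np.sin(np.radians(yaw))
    T=np.array([[-n,c,0],[c,n,0],[0,0,-1.]])  # cols: x,y,z tool
    return np.round(Ro.from_matrix(R.T@T).as_rotvec(),3),np.round(1000*R.T@(np.array(p)-s["tool_pos"]),1)
E
python3 - <<'E'
from h import *
s=env.sense();print(s["tool_pos"],s["qpos"]);R=Ro.from_quat(s["tcp_rot"]).as_matrix();print(R)
y=R[:,1];print(np.degrees(np.arctan2(y[1],y[0])))
print(goal([.511,-.169,.2],13.6),goal([.511,-.169,.2],-166.4))
E
```

```text
[ 0.42673447 -0.26523828  0.22120415] [ 0.77717274  0.23629741 -0.30358689  1.64583179  0.06590684  1.26981098
  0.23529285]
[[ 0.22477145  0.97440367  0.00391013]
 [ 0.97438851 -0.2247919   0.00596946]
 [ 0.00669563  0.00246822 -0.99997454]]
-12.990681989225891
(array([ 0.004, -0.006, -0.464]), array([112.6,  60.4,  22.1])) (array([-0.008, -0.005,  2.677]), array([112.6,  60.4,  22.1]))
```

Call:
send_rows:
  plan: [0.004,-0.006,-0.464,112,60,22,-1,0.004,-0.006,-0.464,112,60,22,-1,0.004,-0.006,-0.464,112,60,22,-1,0.004,-0.006,-0.464,112,60,22,-1,0.004,-0.006,-0.464,112,60,22,-1,0.004,-0.006,-0.464,112,60,22,-1]

```text
time_s: 1.32
tool_pos: [0.5059, -0.1809, 0.1987]
tcp_rot: [0.626, 0.78, -0.004, -0.0]
force: [-0.1, -1.1, -0.2]
grip_width: 0.0853
grasp_force: 0.0
```

```bash
python3 - <<'E'
from h import *
import pickle
d=cam("wrist");save(d,"w1.png");pickle.dump(d,open("w1.pkl","wb"))
s=env.sense();print(s["tool_pos"],s["qpos"])
print(proj(d,[[.511,-.169,.081],[.5317,-.251,.06],[.4912,-.0837,.05],[.511,-.169,.047]]))
E
```

```text
[ 0.50547697 -0.1822568   0.19898496] [ 0.63092705  0.33855962 -0.42201497  1.58434257  0.15226313  1.25365616
  0.39666808]
[[295.88741895 189.07004638]
 [297.00943971 269.05161003]
 [294.88926698  75.62051151]
 [294.92747259 179.20473657]]
```

View pics/w1.png

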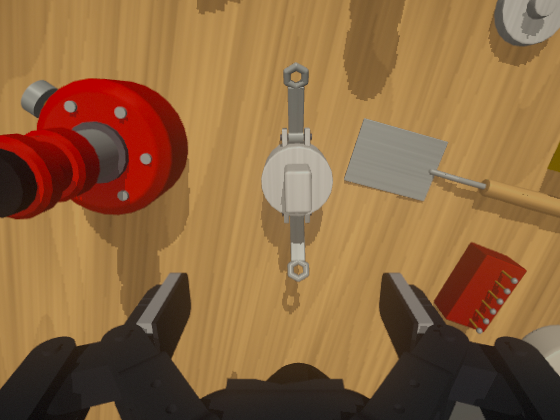

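The wrist view shows the cap axis running from ring (295,75) to ring (298,269), as predicted. The cap's top disc is centred at about (297,180) and the handle at x≈299, roughly 2 mm to the right of my estimate.

```bash
python3 - <<'E'
from h import *
import pickle
d=pickle.load(open("w1.pkl","rb"))
g=cv2.cvtColor(d["img"],cv2.COLOR_RGB2GRAY);hsv=cv2.cvtColor(d["img"],cv2.COLOR_RGB2HSV)
m=((hsv[:,:,1]<60)*255).astype(np.uint8)[50:290,255:340]
n,l,st,c=cv2.connectedComponentsWithStats(m);i=1+st[1:,4].argmax();M=(l==i).astype(np.uint8)
core=cv2.morphologyEx(M,cv2.MORPH_OPEN,np.ones((35,35)));x=np.nonzero(core.any(0))[0]+255;y=np.nonzero(core.any(1))[0]+50
print(x[[0,-1]],y[[0,-1]],st[i])
print("g200",g[200,280:322].tolist())
a=onz(d,(295.5,75.5),.055);b=onz(d,(298,269.5),.062);print(a,b,np.degrees(np.arctan2(*(-(a-b))[[0,1]])))
C=onz(d,(297.,179.5),.047);print(C); print(onz(d,(299,189),.081))
print(goal([C[0],C[1],.120],14),goal([C[0],C[1],.051],14))
E
```

```text
[266 327] [146 211] [   7   13   71  218 6532]
g200 [172, 138, 134, 133, 126, 133, 159, 167, 175, 173, 172, 170, 170, 170, 172, 172, 173, 174, 174, 175, 175, 173, 173, 174, 174, 176, 174, 172, 168, 161, 151, 136, 171, 174, 173, 172, 170, 170, 168, 171, 173, 175]
[ 0.491611   -0.08380682  0.055     ] [ 0.5324159  -0.25019685  0.062     ] 166.220919330258
[ 0.5128983  -0.16885889  0.047     ]
[ 0.51344916 -0.16839416  0.081     ]
(array([-0.007,  0.006, -0.03 ]), array([12. , 10.6, 78.8])) (array([-0.007,  0.006, -0.03 ]), array([ 12.4,  11.1, 147.8]))
```

Call:
send_rows:
  plan: [-0.007,0.006,-0.03,12,10.8,40,-1,-0.007,0.006,-0.03,12,10.8,79,-1,-0.007,0.006,-0.03,12,10.8,79,-1,-0.007,0.006,-0.03,12,10.8,79,-1,-0.007,0.006,-0.03,12,10.8,79,-1,-0.007,0.006,-0.03,12,10.8,79,-1,-0.007,0.006,-0.03,12,10.8,79,-1]

```text
time_s: 1.95
tool_pos: [0.5157, -0.1682, 0.1228]
tcp_rot: [0.614, 0.789, 0.002, 0.003]
force: [0.4, -0.3, -0.2]
grip_width: 0.0852
grasp_force: 0.0
```

```bash
python3 - <<'E'
from h import *
s=env.sense();print(s["tool_pos"],s["joint_vel"].round(3))
print(goal([.513,-.1687,.051],13.8))
E
```

```text
[ 0.51573967 -0.16818296  0.12284927] [-0.005  0.005 -0.005  0.012  0.    -0.003  0.001]
(array([0.006, 0.002, 0.006]), array([ 0.3, -3.2, 71.8]))
```

Call:
send_rows:
  plan: [0.006,0.002,0.006,0,-3,25,-1,0.006,0.002,0.006,0,-3,45,-1,0.006,0.002,0.006,0,-3,60,-1,0.006,0.002,0.006,0,-3,70,-1,0.006,0.002,0.006,0,-3,71.5,-1,0.006,0.002,0.006,0,-3,71.5,-1,0.006,0.002,0.006,0,-3,71.5,-1]

```text
time_s: 2.53
tool_pos: [0.5124, -0.1678, 0.05]
tcp_rot: [0.616, 0.788, -0.0, -0.001]
force: [-0.4, 0.5, 0.0]
grip_width: 0.0854
grasp_force: 0.0
```

Call:
send_rows:
  plan: [0,0,0,0,0,0,0.1,0,0,0,0,0,0,0.3,0,0,0,0,0,0,0.5,0,0,0,0,0,0,1,0,0,0,0,0,0,1,0,0,0,0,0,0,1,0,0,0,0,0,0,1,0,0,0,0,0,0,1]

```text
time_s: 3.2
tool_pos: [0.5119, -0.1674, 0.0492]
tcp_rot: [0.616, 0.788, -0.0, -0.002]
force: [0.9, 0.4, 3.3]
grip_width: 0.0215
grasp_force: 59.8
```

```bash
python3 - <<'E'
from h import *
s=env.sense();print(s["tool_pos"],s["force"],s["grip_width"],s["grasp_force"])
print(Ro.from_quat(s["tcp_rot"]).as_matrix().round(3))
E
```

```text
[ 0.51193365 -0.16740515  0.04915309] [0.85716245 0.42431524 3.25797389] 0.021517600995370884 59.79118824005127
[[-0.241  0.971 -0.003]
 [ 0.971  0.241  0.002]
 [ 0.003 -0.003 -1.   ]]
```

Call:
send_rows:
  plan: [0,0,0,0,0,-20,1,0,0,0,0,0,-50,1,0,0,0,0,0,-85,1,0,0,0,0,0,-120,1,0,0,0,0,0,-155,1,0,0,0,0,0,-185,1,0,0,0,0,0,-200,1,0,0,0,0,0,-205,1]

```text
time_s: 3.87
tool_pos: [0.5129, -0.1682, 0.2556]
tcp_rot: [0.616, 0.788, -0.0, -0.001]
force: [0.9, 0.8, -5.0]
grip_width: 0.0216
grasp_force: 60.0
```

Call:
send_rows:
  plan: [0,0,0,15,5,0,1,0,0,0,45,14,0,1,0,0,0,80,25,0,1,0,0,0,115,36,0,1,0,0,0,150,47,0,1,0,0,0,185,58,0,1,0,0,0,215,67,0,1,0,0,0,240,75,0,1]

```text
time_s: 4.53
tool_pos: [0.5248, 0.086, 0.2512]
tcp_rot: [0.615, 0.789, -0.002, -0.005]
force: [0.2, -0.4, -5.2]
grip_width: 0.0214
grasp_force: 59.8
```

Call:
send_rows:
  plan: [0,0,0,20,6,0,1,0,0,0,40,12,0,1,0,0,0,53,16,0,1,0,0,0,59,18,0,1,0,0,0,61,18,0,1,0,0,0,61,18,0,1,0,0,0,61,18,0,1,0,0,0,61,18,0,1]

```text
time_s: 5.2
tool_pos: [0.5302, 0.1445, 0.2537]
tcp_rot: [0.617, 0.787, -0.002, -0.002]
force: [-0.1, 0.1, -5.2]
grip_width: 0.0213
grasp_force: 59.7
```

```bash
python3 - <<'E'
from h import *
import pickle
s=env.sense();print(s["tool_pos"],s["force"],s["grip_width"],s["qpos"].round(2))
print(Ro.from_quat(s["tcp_rot"]).as_matrix().round(3))
im={}
for n in("scene","side","wrist"):
    im[n]=d=cam(n);pickle.dump(d,open(n+"2.pkl","wb"))
p=s["tool_pos"]
def crop(d,x,y,w=100,h=75,f=4):
    x,y=int(x-w/2),int(y-h/2);return cv2.resize(d["img"][y:y+h,x:x+w],(w*f,h*f),interpolation=cv2.INTER_CUBIC),(x,y)
a,o1=crop(im["scene"],*proj(im["scene"],p-[0,0,.05])[0]);b,o2=crop(im["side"],*proj(im["side"],p-[0,0,.05])[0])
w=cv2.resize(im["wrist"]["img"],(400,300));print(o1,o2)
cv2.imwrite("pics/hold.png",np.vstack([np.hstack([a,b]),np.hstack([w,w*0])])[:,:,::-1])
E
```

```text
[0.53019949 0.1444535  0.25367798] [-0.06464488  0.08783089 -5.23767125] 0.02128705709043726 [ 0.13  0.36 -0.59  1.45  0.2   1.4  -0.22]
[[-0.238  0.971 -0.006]
 [ 0.971  0.238  0.   ]
 [ 0.002 -0.006 -1.   ]]
(274, 194) (178, 164)
```

View pics/hold.png

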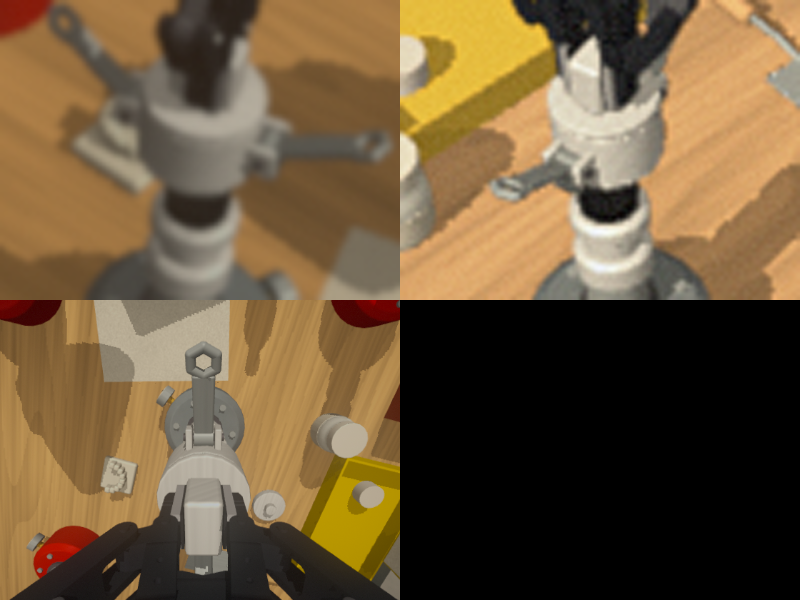

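The cap is held upright over the adaptor with both arms raised: the crops show the skirt just above the black seal. Next I measure the offset between the cap axis and the seal axis in both views.

```bash
python3 - <<'E'
from h import *
import pickle
p=np.array([.5302,.1445]);u0=.2537-.049
from scipy.ndimage import map_coordinates as mc
for n in("scene","side"):
    d=pickle.load(open(n+"2.pkl","rb"));g=cv2.cvtColor(d["img"],cv2.COLOR_RGB2GRAY).astype(float)
    o,_=ray(d,(280,210));v=p-o[:2];v/=np.linalg.norm(v);r=np.array([v[1],-v[0],0])   # to the right seen from camera
    for lab,z,R in[("cap",u0+.036,33),("cap",u0+.040,33),("cap",u0+.008,33),("cap",u0+.004,33),("seal",.168,19),("head",.153,25),("should",.115,25)]:
        t=np.arange(-45,45.1,1.)/1000
        # points on the silhouette plane through the axis
        P=np.array([p[0],p[1],z])+t[:,None]*r
        uv=proj(d,P);f=mc(g,[uv[:,1],uv[:,0]],order=1);gr=np.gradient(f)
        def sub(lo,hi):
            i=np.arange(91)[(t*1000>=lo)&(t*1000<=hi)];w=np.abs(gr[i]);k=i[w.argmax()];k=min(max(k,2),88);w=np.abs(gr[k-2:k+3]);return (t[k-2:k+3]*w).sum()/w.sum()*1000,abs(gr[k])
        L,l=sub(-R-8,-R+8);Rr,rr=sub(R-8,R+8);print(n,lab,round(z,3),"L %.1f R %.1f mid %.1f width %.1f"%(L,Rr,(L+Rr)/2,Rr-L),int(l),int(rr))
    print(" right dir",r.round(3))
E
```

```text
scene cap 0.241 L -34.4 R 28.1 mid -3.1 width 62.5 5 8
scene cap 0.245 L -34.9 R 28.3 mid -3.3 width 63.2 5 13
scene cap 0.213 L -36.8 R 39.1 mid 1.1 width 75.9 12 11
scene cap 0.209 L -36.7 R 39.4 mid 1.3 width 76.2 14 10
scene seal 0.168 L -18.1 R 18.1 mid 0.0 width 36.2 10 16
scene head 0.153 L -16.7 R 17.0 mid 0.1 width 33.7 9 18
scene should 0.115 L -26.6 R 25.0 mid -0.8 width 51.6 3 11
 right dir [-0.493  0.87   0.   ]
side cap 0.241 L -28.0 R 32.0 mid 2.0 width 60.0 13 22
side cap 0.245 L -28.2 R 33.4 mid 2.6 width 61.6 12 19
side cap 0.213 L -27.8 R 37.8 mid 5.0 width 65.6 20 17
side cap 0.209 L -31.2 R 36.1 mid 2.4 width 67.2 20 16
side seal 0.168 L -18.2 R 18.8 mid 0.3 width 37.0 30 29
side head 0.153 L -16.9 R 16.9 mid 0.0 width 33.7 34 26
side should 0.115 L -24.0 R 23.6 mid -0.2 width 47.6 23 19
 right dir [-0.601 -0.799  0.   ]
```

```bash
python3 - <<'E'
from h import *
print(env.sense()["tool_pos"],goal([.5300,.1475,.214],13.8))
E
```

```text
[0.53026248 0.14542343 0.25423814] (array([-0.004, -0.003,  0.   ]), array([ 2. ,  0.4, 40.2]))
```

Call:
send_rows:
  plan: [-0.004,-0.003,0,1.5,0,10,1,-0.004,-0.003,0,1.5,0,20,1,-0.004,-0.003,0,1.5,0,30,1,-0.004,-0.003,0,1.5,0,38,1,-0.004,-0.003,0,1.5,0,40,1,-0.004,-0.003,0,1.5,0,40,1,-0.004,-0.003,0,1.5,0,40,1,-0.004,-0.003,0,1.5,0,40,1]

```text
time_s: 6.02
tool_pos: [0.53, 0.1483, 0.2148]
tcp_rot: [0.616, 0.788, 0.0, 0.0]
force: [-0.4, 0.7, -5.8]
grip_width: 0.0211
grasp_force: 59.7
```

```bash
python3 - <<'E'
from h import *
import pickle
s=env.sense();p=s["tool_pos"];print(p,s["force"],goal([.53,.147,.2],13.8))
o=[]
for n in("scene","side"):
    d=cam(n);pickle.dump(d,open(n+"3.pkl","wb"))
    x,y=proj(d,[p[0],p[1],p[2]-.045])[0].astype(int);x-=33;y-=37;print(n,x,y)
    o.append(cv2.resize(d["img"][y:y+75,x:x+66],(396,450),interpolation=cv2.INTER_CUBIC))
cv2.imwrite("pics/near.png",np.hstack(o)[:,:,::-1])
E
```

```text
[0.52996856 0.14832509 0.21481622] [-0.36661177  0.7494288  -5.76920161] (array([ 0.001, -0.   ,  0.002]), array([-1.3, -0.3, 14.8]))
scene 291 205
side 195 175
```

View pics/near.png

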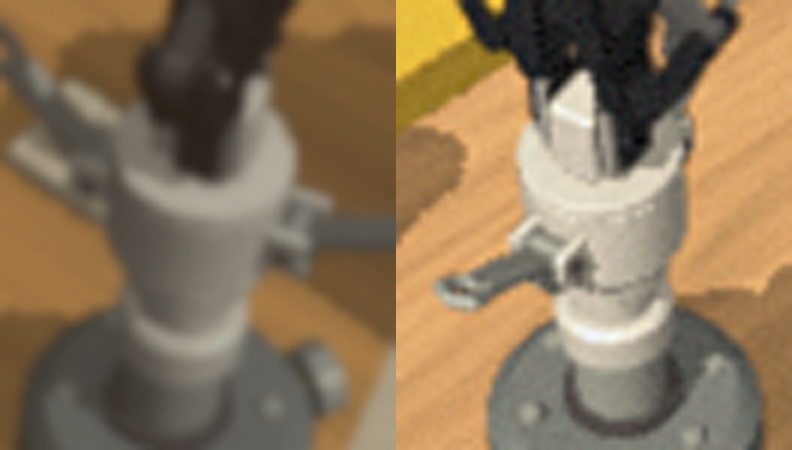

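Both views show the skirt concentric with the adaptor and shoulder (shoulder mid at x≈185 and x≈614 of the crops), so I lower slowly and watch the forces.

Call:
send_rows:
  plan: [0,0,0,-1,0,2,1,0,0,0,-1,0,4,1,0,0,0,-1,0,6,1,0,0,0,-1,0,8,1,0,0,0,-1,0,10,1,0,0,0,-1,0,11,1,0,0,0,-1,0,11,1]

```text
time_s: 6.7
tool_pos: [0.5295, 0.1475, 0.2029]
tcp_rot: [0.616, 0.788, -0.0, -0.0]
force: [0.4, 1.3, -5.0]
grip_width: 0.0213
grasp_force: 59.9
```

Call:
send_rows:
  plan: [0,0,0,0,0,2,1,0,0,0,0,0,4,1,0,0,0,0,0,6,1,0,0,0,0,0,8,1,0,0,0,0,0,10,1,0,0,0,0,0,12,1,0,0,0,0,0,14,1,0,0,0,0,0,16,1]

```text
time_s: 7.37
tool_pos: [0.5298, 0.1474, 0.1871]
tcp_rot: [0.616, 0.788, 0.0, -0.0]
force: [0.8, 0.9, -4.3]
grip_width: 0.0211
grasp_force: 59.9
```

Call:
send_rows:
  plan: [0,0,0,0,0,1,1,0,0,0,0,0,2,1,0,0,0,0,0,3,1,0,0,0,0,0,4,1,0,0,0,0,0,5,1,0,0,0,0,0,6,1,0,0,0,0,0,6,1]

```text
time_s: 7.95
tool_pos: [0.5298, 0.1474, 0.1813]
tcp_rot: [0.616, 0.788, 0.0, -0.0]
force: [-0.1, 2.8, -4.0]
grip_width: 0.0211
grasp_force: 59.8
```

Call:
send_rows:
  plan: [0,0,0,0,0,1,1,0,0,0,0,0,2,1,0,0,0,0,0,3,1,0,0,0,0,0,4,1,0,0,0,0,0,5,1,0,0,0,0,0,6,1,0,0,0,0,0,7,1,0,0,0,0,0,7,1]

```text
time_s: 8.62
tool_pos: [0.5298, 0.1475, 0.177]
tcp_rot: [0.616, 0.788, 0.0, 0.001]
force: [-4.3, 1.1, 8.7]
grip_width: 0.0211
grasp_force: 61.9
```

Call:
send_rows:
  plan: [0,0,0,0,0,1,1,0,0,0,0,0,2,1,0,0,0,0,0,2.5,1,0,0,0,0,0,3,1,0,0,0,0,0,3.5,1,0,0,0,0,0,3.5,1]

```text
time_s: 9.12
tool_pos: [0.5299, 0.1475, 0.1736]
tcp_rot: [0.616, 0.788, 0.0, 0.001]
force: [-4.8, 0.4, 8.3]
grip_width: 0.0213
grasp_force: 62.0
```

Call:
send_rows:
  plan: [0,0,0,0,0,0.7,1,0,0,0,0,0,1.4,1,0,0,0,0,0,2.1,1,0,0,0,0,0,2.8,1,0,0,0,0,0,3.3,1,0,0,0,0,0,3.3,1]

```text
time_s: 9.62
tool_pos: [0.5298, 0.1475, 0.1703]
tcp_rot: [0.616, 0.788, 0.0, 0.001]
force: [-4.5, 0.2, 8.9]
grip_width: 0.0212
grasp_force: 62.0
```

Call:
send_rows:
  plan: [0,0,0,0,0,0.5,1,0,0,0,0,0,1,1,0,0,0,0,0,1,1,0,0,0,0,0,1,1]

```text
time_s: 9.95
tool_pos: [0.5299, 0.1475, 0.1693]
tcp_rot: [0.616, 0.788, 0.0, 0.001]
force: [-3.9, -0.4, 9.8]
grip_width: 0.0214
grasp_force: 62.0
```

Call:
send_rows:
  plan: [0,0,0,0,0,0.5,1,0,0,0,0,0,1,1,0,0,0,0,0,1,1,0,0,0,0,0,1,1]

```text
time_s: 10.28
tool_pos: [0.5299, 0.1475, 0.1691]
tcp_rot: [0.616, 0.788, 0.0, 0.001]
force: [-5.8, 0.5, 13.0]
grip_width: 0.0213
grasp_force: 62.6
```

Call:
send_rows:
  plan: [0,0,0,0,0,1,1,0,0,0,0,0,2,1,0,0,0,0,0,3,1,0,0,0,0,0,3,1,0,0,0,0,0,3,1,0,0,0,0,0,3,1]

```text
time_s: 10.78
tool_pos: [0.5299, 0.1475, 0.1691]
tcp_rot: [0.616, 0.788, 0.0, 0.002]
force: [-10.3, -2.4, 26.7]
grip_width: 0.0214
grasp_force: 64.4
```

Hard stop at TCP z = 0.169, exactly the expected home height. Now I relax, let go and lift.

Call:
send_rows:
  plan: [0,0,0,0,0,-3,1,0,0,0,0,0,-5,1,0,0,0,0,0,-5,0,0,0,0,0,0,-5,-1,0,0,0,0,0,-5,-1,0,0,0,0,0,-5,-1,0,0,0,0,0,-5,-1]

```text
time_s: 11.37
tool_pos: [0.5299, 0.1466, 0.167]
tcp_rot: [0.616, 0.787, -0.0, -0.0]
force: [0.4, 0.3, 0.2]
grip_width: 0.0801
grasp_force: 0.0
```

Call:
send_rows:
  plan: [0,0,0,0,0,-10,-1,0,0,0,0,0,-30,-1,0,0,0,0,0,-60,-1,0,0,0,0,0,-90,-1,0,0,0,0,0,-100,-1,0,0,0,0,0,-100,-1,0,0,0,0,0,-100,-1]

```text
time_s: 11.95
tool_pos: [0.5299, 0.1472, 0.2676]
tcp_rot: [0.616, 0.788, 0.0, 0.0]
force: [-0.1, 0.2, 0.3]
grip_width: 0.0852
grasp_force: 0.0
```

```bash
python3 - <<'E'
from h import *
import pickle
s=env.sense();p=s["tool_pos"];print(p,s["force"],s["qpos"].round(2))
o=[]
w=cam("wrist");pickle.dump(w,open("w4.pkl","wb"))
print(proj(w,[[.53,.1455,.167],[.53,.1455,.201],[.511,.222,.18]]))
for n in("scene","side"):
    d=cam(n);pickle.dump(d,open(n+"4.pkl","wb"))
    x,y=proj(d,[.53,.145,.15])[0].astype(int);x-=50;y-=37;print(n,x,y)
    o.append(cv2.resize(d["img"][y:y+75,x:x+100],(400,300),interpolation=cv2.INTER_CUBIC))
o2=np.hstack([cv2.resize(w["img"],(400,300)),np.zeros((300,400,3),np.uint8)])
cv2.imwrite("pics/home.png",np.vstack([np.hstack(o),o2])[:,:,::-1])
E
```

```text
[0.52986673 0.14721576 0.26761196] [-0.10574464  0.15579634  0.26677339] [ 0.13  0.35 -0.59  1.43  0.19  1.42 -0.22]
[[285.25982863 210.73558688]
 [285.3977446  226.82479544]
 [285.36410944 104.52280362]]
scene 272 210
side 179 180
```

View pics/home.png

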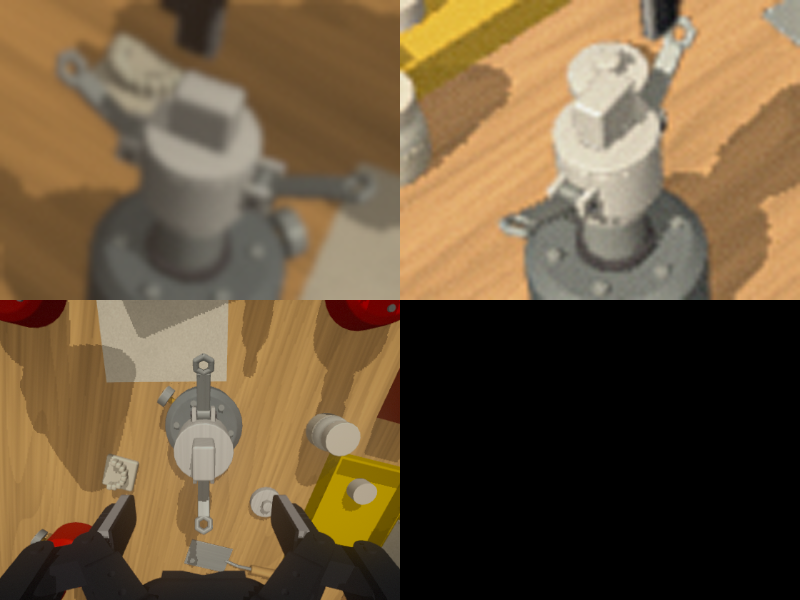

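Home is confirmed: the cap covers the adaptor down to the shoulder and both arms are raised. Now I close the fingers and move over the +y arm's ring.

Call:
send_rows:
  plan: [0,0,0,15,0,0,0,0,0,0,40,0,0,1,0,0,0,65,0,0,1,0,0,0,73,0,0,1,0,0,0,73,0,0,1,0,0,0,73,0,0,1,0,0,0,73,0,0,1,0,0,0,73,0,0,1]

```text
time_s: 12.77
tool_pos: [0.513, 0.2157, 0.267]
tcp_rot: [0.617, 0.787, -0.001, 0.0]
force: [0.4, 0.2, 0.2]
grip_width: -0.0002
grasp_force: 0.0
```

```bash
cat >> h.py <<'E'
C=np.array([.530,.145]);E=np.array([-.238,.971])
def rz(p): return round(1000*float((p[:2]-C)@E),1),round(1000*float((p[:2]-C)@[.971,.238]),1),round(1000*p[2],1)
def tgt(r,z,tilt):
    "tool command for TCP at r (mm along cap y), z mm, tilt (deg, about cap x)"
    s=env.sense();R=Ro.from_quat(s["tcp_rot"]).as_matrix()
    T=np.array([[-.2385,.9711,0],[.9711,.2385,0],[0,0,-1.]])@Ro.from_euler("y",tilt,degrees=True).as_matrix()
    p=np.append(C+E*r/1000,z/1000)
    return Ro.from_matrix(R.T@T).as_rotvec().round(3).tolist(),(1000*R.T@(p-s["tool_pos"])).round(1).tolist()
E
python3 - <<'E'
from h import *
s=env.sense();print(rz(s["tool_pos"]),s["grip_width"],tgt(75,200,0),tgt(75,130,0))
E
```

```text
(72.7, 0.3, np.float64(267.0)) -0.00021794202092024733 ([-0.001, 0.001, -0.001], [2.4, -0.3, 67.0]) ([-0.001, 0.001, -0.001], [2.4, -0.2, 137.0])
```

Call:
send_rows:
  plan: [0,0,0,2,0,25,1,0,0,0,2,0,50,1,0,0,0,2,0,65,1,0,0,0,2,0,75,1,0,0,0,2,0,85,1,0,0,0,2,0,95,1,0,0,0,2,0,100,1,0,0,0,2,0,100,1]

```text
time_s: 13.43
tool_pos: [0.5115, 0.2197, 0.1667]
tcp_rot: [0.616, 0.788, -0.0, -0.0]
force: [-0.2, -0.5, -0.3]
grip_width: -0.0002
grasp_force: 0.0
```

Call:
send_rows:
  plan: [0,0,0,0,0,6,1,0,0,0,0,0,12,1,0,0,0,0,0,18,1,0,0,0,0,0,24,1,0,0,0,0,0,30,1,0,0,0,0,0,36,1,0,0,0,0,0,37,1,0,0,0,0,0,37,1]

```text
time_s: 14.1
tool_pos: [0.5112, 0.2192, 0.1295]
tcp_rot: [0.616, 0.788, -0.001, -0.0]
force: [-0.5, -0.1, 0.1]
grip_width: 0.0003
grasp_force: 0.0
```

```bash
python3 - <<'E'
from h import *
s=env.sense();print(rz(s["tool_pos"]),s["force"])
for a in[(92,122,-15),(92,116,-30),(88,116,-30),(79,103,-30),(70,96,-30)]: print(a,tgt(*a))
E
```

```text
(76.6, -0.6, np.float64(129.5)) [-0.4991634  -0.06528419  0.13151231]
(92, 122, -15) ([-0.002, -0.261, 0.002], [15.4, 0.6, 7.5])
(92, 116, -30) ([-0.002, -0.523, 0.002], [15.4, 0.6, 13.5])
(88, 116, -30) ([-0.002, -0.523, 0.002], [11.4, 0.6, 13.5])
(79, 103, -30) ([-0.002, -0.523, 0.002], [2.4, 0.6, 26.5])
(70, 96, -30) ([-0.002, -0.523, 0.002], [-6.6, 0.6, 33.5])
```

Call:
send_rows:
  plan: [0,-0.12,0,8,0.5,2,1,0,-0.24,0,14,0.5,6,1,0,-0.36,0,16,0.5,9,1,0,-0.48,0,16,0.5,12,1,0,-0.523,0,14,0.5,13.5,1,0,-0.523,0,11,0.5,13.5,1,0,-0.523,0,11,0.5,13.5,1,0,-0.523,0,11,0.5,13.5,1]

```text
time_s: 14.77
tool_pos: [0.5105, 0.2288, 0.1174]
tcp_rot: [0.596, 0.76, -0.16, 0.204]
force: [0.5, -0.3, 1.2]
grip_width: -0.0002
grasp_force: 0.0
```

```bash
python3 - <<'E'
from h import *
s=env.sense();print(rz(s["tool_pos"]),s["force"],s["qpos"].round(2))
for a in[(79,103,-30),(70,96,-30),(59,92,-30),(54,92,-30)]: print(a,tgt(*a))
d=cam("side");x,y=proj(d,[.52,.18,.13])[0].astype(int);x-=65;y-=45
cv2.imwrite("pics/a1.png",cv2.resize(d["img"][y:y+90,x:x+130],(780,540),interpolation=cv2.INTER_CUBIC)[:,:,::-1])
E
```

```text
(86.0, 1.0, np.float64(117.4)) [ 0.4625598  -0.25080752  1.24369406] [-0.46  0.62 -0.42  1.51  0.67  1.44 -0.84]
(79, 103, -30) ([0.0, -0.0, -0.001], [1.1, -1.0, 16.0])
(70, 96, -30) ([0.0, -0.0, -0.001], [-3.2, -1.0, 26.6])
(59, 92, -30) ([0.0, -0.0, -0.001], [-10.7, -1.0, 35.6])
(54, 92, -30) ([0.0, -0.0, -0.001], [-15.0, -1.0, 38.1])
```

View pics/a1.png

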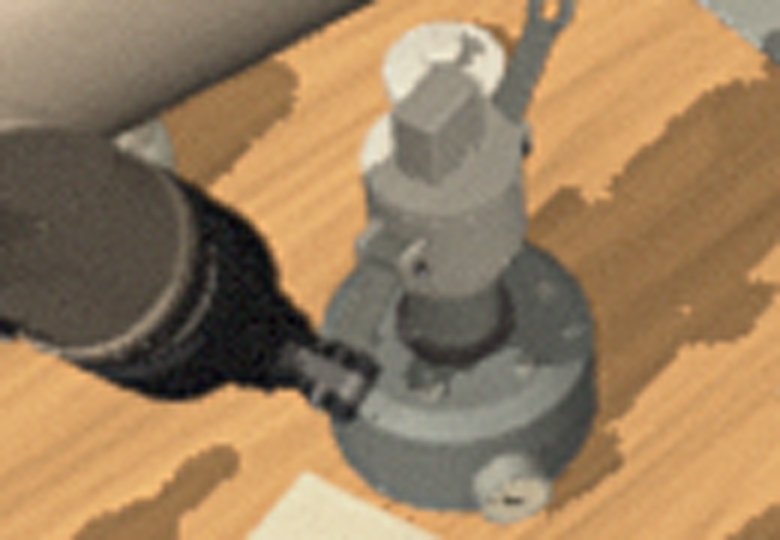

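The arm is already below the fingers: only its hinge shows, at about (390,255), with the fingertips at (345,390). I continue down and inward along the arc.

Call:
send_rows:
  plan: [0,0,0,0.5,-0.5,8,1,0,0,0,1,-1,16,1,0,0,0,-1,-1,21,1,0,0,0,-3,-1,26.5,1,0,0,0,-7,-1,31,1,0,0,0,-10.5,-1,35.5,1,0,0,0,-13,-1,37,1,0,0,0,-15,-1,38,1]

```text
time_s: 15.48
tool_pos: [0.5159, 0.199, 0.0911]
tcp_rot: [0.595, 0.761, -0.16, 0.203]
force: [-0.7, 2.1, -0.7]
grip_width: 0.0003
grasp_force: 0.7
```

Call:
send_rows:
  plan: [0,0,0,0,0,0,1,0,0,0,0,0,0,1]

```text
time_s: 15.65
tool_pos: [0.5163, 0.1989, 0.0917]
tcp_rot: [0.595, 0.761, -0.16, 0.204]
force: [-0.2, -0.5, -0.2]
grip_width: 0.0001
grasp_force: 0.0
```

```bash
python3 - <<'E'
from h import *
s=env.sense();print(rz(s["tool_pos"]),s["force"],s["force"][:2]@E,s["qpos"].round(2))
for a in[(54,92,-30),(50,92,-30),(46,92,-30)]: print(a,tgt(*a))
E
```

```text
(55.6, -0.5, np.float64(91.7)) [-0.22025297 -0.54642112 -0.15939486] -0.47815470326811577 [-0.42  0.62 -0.41  1.58  0.69  1.36 -0.84]
(54, 92, -30) ([0.001, 0.0, 0.002], [-1.6, 0.5, 0.6])
(50, 92, -30) ([0.001, 0.0, 0.002], [-5.0, 0.5, 2.6])
(46, 92, -30) ([0.001, 0.0, 0.002], [-8.5, 0.5, 4.6])
```

Call:
send_rows:
  plan: [0,0,0,-1.3,0.5,0.7,1,0,0,0,-2.6,0.5,1.5,1,0,0,0,-3.9,0.5,2.2,1,0,0,0,-5.2,0.5,3,1,0,0,0,-5.2,0.5,3,1]

```text
time_s: 16.07
tool_pos: [0.5173, 0.1974, 0.0912]
tcp_rot: [0.595, 0.762, -0.157, 0.202]
force: [-3.0, 5.3, 0.0]
grip_width: -0.0001
grasp_force: 2.9
```

Call:
send_rows:
  plan: [0,0,0,-0.9,0,0.5,1,0,0,0,-1.8,0,1,1,0,0,0,-2.6,0,1.5,1,0,0,0,-2.6,0,1.5,1,0,0,0,-2.6,0,1.5,1]

```text
time_s: 16.48
tool_pos: [0.5176, 0.1963, 0.0903]
tcp_rot: [0.594, 0.763, -0.156, 0.201]
force: [-2.0, 7.7, -3.2]
grip_width: -0.0003
grasp_force: 3.8
```

```bash
python3 - <<'E'
from h import *
s=env.sense();print(rz(s["tool_pos"]),s["force"],s["force"][:2]@E)
E
```

```text
(52.8, 0.2, np.float64(90.3)) [-1.97561456  7.67713219 -3.17455927] 7.924691625029929
```

Call:
send_rows:
  plan: [0,0,0,-1.3,0,0.7,1,0,0,0,-2.6,0,1.5,1,0,0,0,-2.6,0,1.5,1,0,0,0,-2.6,0,1.5,1]

```text
time_s: 16.82
tool_pos: [0.5179, 0.195, 0.0894]
tcp_rot: [0.594, 0.764, -0.155, 0.199]
force: [-1.1, 9.1, -5.4]
grip_width: -0.0001
grasp_force: 4.6
```

Call:
send_rows:
  plan: [0,0,0,5,0,-3,1,0,0,0,15,0,-15,1,0,0,0,25,0,-45,1,0,0,0,30,0,-80,1,0,0,0,30,0,-115,1,0,0,0,30,0,-150,1,0,0,0,30,0,-150,1,0,0,0,30,0,-150,1]

```text
time_s: 17.48
tool_pos: [0.4956, 0.288, 0.2091]
tcp_rot: [0.595, 0.761, -0.157, 0.204]
force: [0.7, -0.2, -0.9]
grip_width: -0.0002
grasp_force: 0.0
```

```bash
python3 - <<'E'
from h import *
import pickle
s=env.sense();print(rz(s["tool_pos"]),s["force"])
o=[]
for n in("scene","side"):
    d=cam(n);pickle.dump(d,open(n+"5.pkl","wb"));x,y=proj(d,[.53,.145,.13])[0].astype(int);x-=40;y-=45
    o.append(cv2.resize(d["img"][y:y+90,x:x+80],(400,450),interpolation=cv2.INTER_CUBIC))
cv2.imwrite("pics/a2.png",np.hstack(o)[:,:,::-1])
for a in[(30,250,-30),(0,270,0),(-75,270,0)]: print(a,tgt(*a))
E
```

```text
(147.1, 0.7, np.float64(209.1)) [ 0.68903127 -0.24280085 -0.92506656]
(30, 250, -30) ([0.0, 0.002, 0.001], [-120.5, -0.0, 19.4])
(0, 270, 0) ([-0.0, 0.525, 0.001], [-156.5, -0.1, 17.1])
(-75, 270, 0) ([-0.0, 0.525, 0.001], [-221.4, -0.2, 54.7])
```

View pics/a2.png

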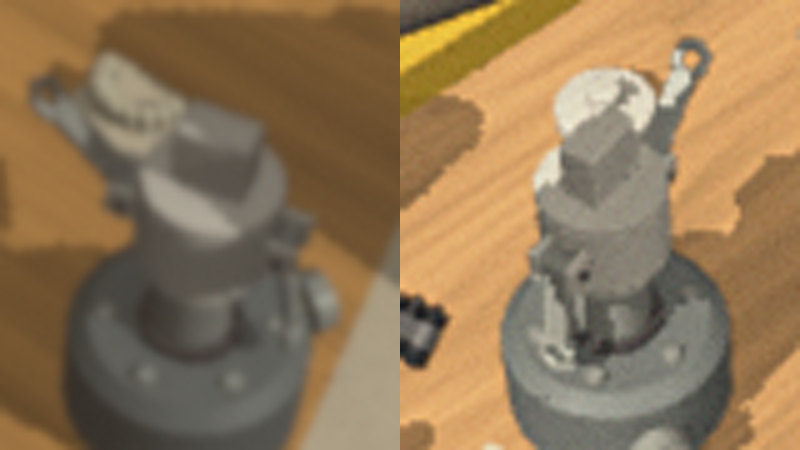

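The +y arm now hangs beside the adaptor: ring at about crop (560,350) in the side view and (293,325) in the scene view. I compare this with predicted ring positions.

```bash
python3 - <<'E'
from h import *
import pickle
for n,off in(("scene",0),("side",400)):
    d=pickle.load(open(n+"5.pkl","rb"));x,y=proj(d,[.53,.145,.13])[0].astype(int);x-=40;y-=45
    for q in(1.8,2.0,2.1,2.2):
        f=np.radians(46)-q;L=.0585;P=np.append(C+E*(.038+L*np.cos(f)),.141+L*np.sin(f));L=.07
        T=np.append(C+E*(.038+L*np.cos(f)),.141+L*np.sin(f))
        uv=(proj(d,np.array([P,T]))-[x,y])*5+[off,0];print(n,q,uv.round().tolist())
E
```

```text
scene 1.8 [[334.0, 333.0], [344.0, 350.0]]
scene 2.0 [[312.0, 331.0], [317.0, 348.0]]
scene 2.1 [[300.0, 329.0], [303.0, 345.0]]
scene 2.2 [[288.0, 326.0], [289.0, 342.0]]
side 1.8 [[526.0, 370.0], [520.0, 391.0]]
side 2.0 [[539.0, 363.0], [536.0, 382.0]]
side 2.1 [[546.0, 357.0], [544.0, 375.0]]
side 2.2 [[553.0, 351.0], [553.0, 368.0]]
```

The observed ring fits 2.2 rad, so the +y arm is at its stop. Now over to the -y arm.

Call:
send_rows:
  plan: [0,0.07,0,-10,0,-25,1,0,0.14,0,-30,0,-35,1,0,0.22,0,-60,0,-35,1,0,0.3,0,-92,0,-15,1,0,0.38,0,-125,0,0,1,0,0.46,0,-157,0,15,1,0,0.525,0,-190,0,35,1,0,0.525,0,-221,0,54,1]

```text
time_s: 18.25
tool_pos: [0.5484, 0.0641, 0.269]
tcp_rot: [0.621, 0.784, -0.001, -0.001]
force: [1.1, -1.5, -1.1]
grip_width: 0.0002
grasp_force: 0.0
```

Call:
send_rows:
  plan: [0,0,0,0,0,0,1,0,0,0,0,0,0,1,0,0,0,0,0,0,1]

```text
time_s: 18.5
tool_pos: [0.5469, 0.073, 0.2687]
tcp_rot: [0.617, 0.787, -0.001, -0.002]
force: [-0.0, 0.8, -0.1]
grip_width: 0.0003
grasp_force: 0.0
```

```bash
python3 - <<'E'
from h import *
s=env.sense();print(rz(s["tool_pos"]),s["qpos"].round(2));print(tgt(-75,270,0),tgt(-75,130,0))
E
```

```text
(-73.9, -0.7, np.float64(268.7)) [ 0.19  0.34 -0.48  1.42  0.15  1.43 -0.05]
([-0.004, -0.003, 0.0], [-1.1, 0.7, -1.3]) ([-0.004, -0.003, 0.0], [-1.4, 1.2, 138.7])
```

Call:
send_rows:
  plan: [-0.004,-0.003,0,-1.5,1,25,1,-0.004,-0.003,0,-1.5,1,50,1,-0.004,-0.003,0,-1.5,1,65,1,-0.004,-0.003,0,-1.5,1,75,1,-0.004,-0.003,0,-1.5,1,85,1,-0.004,-0.003,0,-1.5,1,95,1,-0.004,-0.003,0,-1.5,1,102,1,-0.004,-0.003,0,-1.5,1,108,1]

```text
time_s: 19.17
tool_pos: [0.5496, 0.0731, 0.162]
tcp_rot: [0.616, 0.788, 0.002, 0.002]
force: [0.7, -0.8, 1.7]
grip_width: 0.0001
grasp_force: 0.7
```

Call:
send_rows:
  plan: [0,0,0,0,0,6,1,0,0,0,0,0,12,1,0,0,0,0,0,18,1,0,0,0,0,0,24,1,0,0,0,0,0,30,1,0,0,0,0,0,30,1,0,0,0,0,0,30,1]

```text
time_s: 19.75
tool_pos: [0.5488, 0.073, 0.1314]
tcp_rot: [0.616, 0.788, 0.001, 0.001]
force: [0.4, -0.7, 0.3]
grip_width: -0.0
grasp_force: 0.0
```

```bash
python3 - <<'E'
from h import *
s=env.sense();print(rz(s["tool_pos"]),s["force"])
for a in[(-92,116,30),(-88,116,30)]: print(a,tgt(*a))
E
```

```text
(-74.4, 1.1, np.float64(131.4)) [ 0.38061662 -0.69044204  0.28400584]
(-92, 116, 30) ([0.002, 0.524, 0.003], [-17.5, -1.2, 15.4])
(-88, 116, 30) ([0.002, 0.524, 0.003], [-13.5, -1.1, 15.4])
```

Call:
send_rows:
  plan: [0,0.12,0,-9,-1,3,1,0,0.24,0,-16,-1,7,1,0,0.36,0,-18,-1,11,1,0,0.48,0,-18,-1,14,1,0,0.524,0,-16,-1,15.5,1,0,0.524,0,-13.5,-1,15.5,1,0,0.524,0,-13.5,-1,15.5,1,0,0.524,0,-13.5,-1,15.5,1]

```text
time_s: 20.42
tool_pos: [0.5513, 0.0619, 0.1176]
tcp_rot: [0.593, 0.762, 0.161, -0.203]
force: [-0.3, 0.1, -0.2]
grip_width: 0.0
grasp_force: 0.0
```

```bash
python3 - <<'E'
from h import *
s=env.sense();print(rz(s["tool_pos"]),s["force"],s["qpos"].round(2))
for a in[(-79,103,30),(-70,96,30),(-59,92,30),(-54,92,30)]: print(a,tgt(*a))
E
```

```text
(-85.8, 0.9, np.float64(117.6)) [-0.28982748  0.11706052 -0.15525167] [ 0.55  0.63 -0.58  1.55 -0.19  1.2   0.37]
(-79, 103, 30) ([0.002, 0.0, 0.007], [-1.3, -1.0, 16.0])
(-70, 96, 30) ([0.002, 0.0, 0.007], [2.9, -0.9, 26.6])
(-59, 92, 30) ([0.002, 0.0, 0.007], [10.5, -0.9, 35.6])
(-54, 92, 30) ([0.002, 0.0, 0.007], [14.8, -0.9, 38.1])
```

Call:
send_rows:
  plan: [0,0,0,-0.5,-0.5,8,1,0,0,0,-1,-1,16,1,0,0,0,1,-1,21,1,0,0,0,3,-1,26.5,1,0,0,0,7,-1,31,1,0,0,0,10.5,-1,35.5,1,0,0,0,13,-1,37,1,0,0,0,15,-1,38,1]

```text
time_s: 21.08
tool_pos: [0.5425, 0.0905, 0.0906]
tcp_rot: [0.595, 0.761, 0.16, -0.203]
force: [0.7, -2.1, -0.7]
grip_width: 0.0002
grasp_force: 0.7
```

Call:
send_rows:
  plan: [0,0,0,1.3,0,0.7,1,0,0,0,2.6,0,1.5,1,0,0,0,3.9,0,2.2,1,0,0,0,5.2,0,3,1,0,0,0,5.2,0,3,1]

```text
time_s: 21.5
tool_pos: [0.5427, 0.0929, 0.0905]
tcp_rot: [0.596, 0.761, 0.16, -0.2]
force: [1.1, -5.2, -1.3]
grip_width: 0.0
grasp_force: 3.0
```

Call:
send_rows:
  plan: [0,0,0,1.3,0,0.7,1,0,0,0,2.6,0,1.5,1,0,0,0,3.9,0,2.2,1,0,0,0,5.2,0,3,1,0,0,0,5.2,0,3,1,0,0,0,5.2,0,3,1]

```text
time_s: 22.0
tool_pos: [0.5428, 0.0939, 0.09]
tcp_rot: [0.598, 0.76, 0.159, -0.198]
force: [0.7, -12.9, 3.1]
grip_width: -0.0005
grasp_force: 6.8
```

```bash
python3 - <<'E'
from h import *
s=env.sense();print(rz(s["tool_pos"]),s["force"],s["force"][:2]@E)
E
```

```text
(-52.7, 0.2, np.float64(90.0)) [  0.67872464 -12.93171086   3.08608021] -12.718227703863892
```

Same stop position (52.7 mm) and a firm 13 N. I back off and check.

Call:
send_rows:
  plan: [0,0,0,-5,0,-3,1,0,0,0,-15,0,-15,1,0,0,0,-25,0,-45,1,0,0,0,-30,0,-80,1,0,0,0,-30,0,-115,1,0,0,0,-30,0,-150,1,0,0,0,-30,0,-150,1,0,0,0,-30,0,-150,1]

```text
time_s: 22.67
tool_pos: [0.5656, 0.0037, 0.2082]
tcp_rot: [0.595, 0.761, 0.162, -0.201]
force: [-0.1, 0.3, 0.1]
grip_width: 0.0002
grasp_force: 0.0
```

```bash
python3 - <<'E'
from h import *
import pickle
s=env.sense();print(rz(s["tool_pos"]),s["force"],s["time_s"])
o=[]
for n,off in(("scene",0),("side",400)):
    d=cam(n);x,y=proj(d,[.53,.145,.13])[0].astype(int);x-=40;y-=45
    o.append(cv2.resize(d["img"][y:y+90,x:x+80],(400,450),interpolation=cv2.INTER_CUBIC))
    for sg in(1,-1):
      for q in(1.8,2.2):
        f=np.radians(46)-q;L=.0585;P=np.append(C+sg*E*(.038+L*np.cos(f)),.141+L*np.sin(f));print(n,sg,q,((proj(d,P)-[x,y])*5+[off,0]).round())
cv2.imwrite("pics/end.png",np.hstack(o)[:,:,::-1])
E
```

```text
(-145.7, 0.9, np.float64(208.2)) [-0.08189393  0.30684333  0.08884672] 22.6667
scene 1 1.8 [[334. 333.]]
scene 1 2.2 [[288. 326.]]
scene -1 1.8 [[ 61. 225.]]
scene -1 2.2 [[101. 252.]]
side 1 1.8 [[526. 370.]]
side 1 2.2 [[553. 351.]]
side -1 1.8 [[684. 190.]]
side -1 2.2 [[661. 228.]]
```

View pics/end.png

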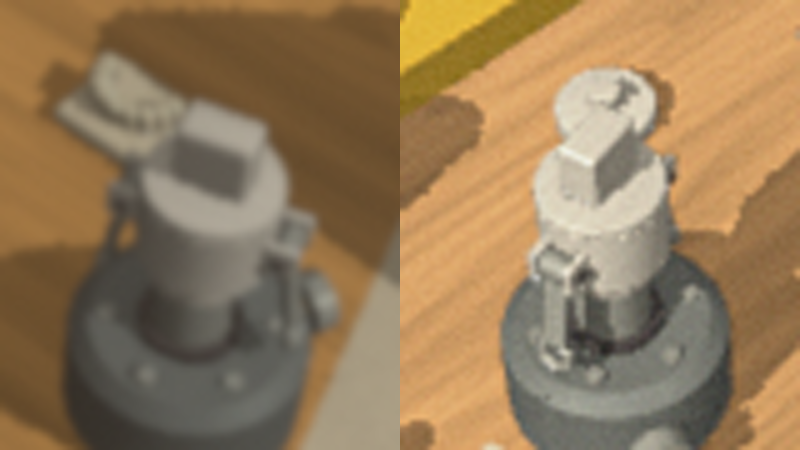

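The cap sits upright. The +y ring is at (558,350) in the side view, the -y arm hangs down at about (110,240) in the scene view, matching 2.2 rad, and the gripper is clear.

```bash
python3 -c "
from bench import env
print(env.hand_in())"
```

```text
the job is handed in; nothing more can be done
None
```

The cap is fully home on the tank's adaptor and both cam arms are at their stops. The gripper is clear, and I handed the job in at about 23 s; no verdict came back.

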